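# Lamp test on the LED sign bench

### The arm

A 7-joint arm with a two-finger parallel gripper is mounted at the origin on the work surface. World frame = base frame: x ahead of the robot, y to its left, z up, the work surface at z = 0. Lengths are in m, angles in rad, forces in N, time in s.
With the tool pointing down it reaches from about 0.4 to 0.85 m from the base axis. Payload 10.4 kg.
Tool frame: the origin (TCP) lies midway between the tips of the shut fingers; the grasp point (between the pads) lies 19 mm behind it (manip.pinch_z is the distance from the TCP to the grasp point, in m); y points along the fingers, x is the direction in which the jaws open and shut, and the axes are right-handed (so a half turn about y gives the same grasp; the last joint's range is limited). The gripper opens to 85 mm and grips with 20 to 120 N. Pads are 22 mm wide; open, the fingers measure 114 mm over their backs; the gripper's body (76 mm by 85 mm) begins 54 mm behind the grasp point. The pads swing forward as they close: fully open they stand 13 mm farther back than shut.
Start: joints at [1.101, 0.332, -0.065, 1.46, 0.022, 1.35, -0.088], TCP at [0.27, -0.564, 0.196] pointing down, gripper open.
Joint ranges: [-2.6, 2.6], [-0.5, 2.12], [-1.47, 1.34], [0.16, 2.42], [-1.27, 4.41], [0.06, 2.06], [-2.6, 2.6]. Speed limits (rad/s): [2.22, 2.22, 2.79, 2.79, 3.14, 3.14, 3.14].

### API

Orientations are given as a unit quaternion [x, y, z, w].
In Python, from workcell import manip gives the robot as it stands.
- The arm moves only by the shell command python3 -m pendant 'ROWS' [OPENING] [FORCE]. ROWS is a JSON object of lists of equal length, an entry for each row: "offset": the shift along the tool's x, y, z scaled (see below), a list of three; "turn": the turn, a rotation vector about the tool's x, y, z scaled (see below), a list of three. A call has 1 to 12 rows; each row is the pose to reach, as a shift and turn from the pose measured when the call began, along the tool's axes at that moment; what a row does not reach only later rows make up. The controller multiplies each number of a shift by 200 mm and each number of a turn by 45 degrees. A row lasts 1/8 s, in which the tool goes at most 62.5 mm and 10.7 degrees, less where a joint would pass 70% of its speed; a pose out of reach is approached as far as the arm can. A call with a number of a shift or a turn outside -1 to 1 is refused whole. A call with a gripper value outside its range is refused whole. OPENING is the opening in per cent of the stroke, from 0 (shut) to 100 (fully open), set as the call begins (- or left out, the last holds). The fingers move at their own pace and stop on an object; FORCE is the grip in N (left out, the last holds). Time passes only in rows, so rows that repeat a pose let the fingers close. It gives the time, the measured TCP pose, the force and the opening at its end, in the units of the state.
- manip.get_obs(): the state, without advancing time (a new reading comes with each control period).
- manip.camera(name): name is "side" or "top"; returns (picture, depth): 384x512x3 uint8, red, green, blue; 384x512 float32, m along the optical axis (not along the pixel's ray), 0 where there is no reading.
- manip.camera_model(name): a dict with "intrinsics" (3x3 intrinsics, pixels), "k1" (the pictures are not rectified: a ray, as slopes to the right and down, at radius r is drawn at 1 + k1 r^2 times it, then the intrinsics apply), "R" (3x3) and "t" (3): a world point X has camera coordinates R X + t. Camera axes: x right, y down, z forward; pixel columns grow to the right and rows downward; lengths in m; the calibration is good to about 2 mm. A picture is of the moment at which its call begins. camera_model takes no time and is no camera call.
- manip.hand_in(): hands the job in, once; it reports no verdict.
The state is a dict: "clock": time; "joint_pos": joint angles; "joint_velocities": joint speeds; "tau": joint torques, N m; "position": TCP position; "ee_rot": TCP orientation; "ft_force": force on the tool from outside, world axes, zero at the start; "torque": the same for the moment, N m; "grip_width": opening from 0.0 (shut) to 1.0 (fully open).
Only numpy, scipy, OpenCV 4.12 (cv2) and the standard library are available. Lean on these libraries where they do the work, as an engineer would, in place of code of your own. Each camera call takes 0.05 s, during which the arm holds its last target. There are 200 camera calls.

### The job

Run the lamp test for the LED sign: push the green end of the power strip's rocker fully down to switch it on, then press the green button fully in so that it stays in, then press the white button fully in and keep it held down; the program finishes while still holding the white button. Only press: do not lift or shove the button boxes, never press the red stop button, and leave the other things on the bench alone.

Things in the scene. Friction and masses are not known exactly. Their poses are not given: they have to be found in the camera images.
- strip: white power strip fixed to the bench, 230 long (its x) x 70 wide (its y) x 42 high; origin at the centre of its underside. Three round sockets on its +x part; the rocker sits in a black frame (64 x 44, top 46 above the bench) centred 60 from the origin towards its -x end.
- rocker (a joint): the strip's rocker switch, rad: 0 = off (as found), 0.40 = fully on. A V-shaped rocker 34 wide, pivot along the strip's y, 52 above the bench; two 28 long halves. Off: the black half (by the sockets) is level, the green half (towards the strip's -x end) stands up, outer end 63 above the bench. Press the green half down until it lies level at 52. Needs about 3 N; stays where it is left.
- rocker_on_end (a point): point on the top face of the rocker's green half, 19 from the pivot (moves with the rocker): about 59 above the bench when off, 52 when fully on. Press here.
- green (a joint): travel of the green push button, m: 0 = out (as found), 0.007 = fully in. It latches: needs about 3 N all the way and stays in where it is left.
- green_top (a point): centre of the top face of the round green button (36 across, facing up); 69 above the bench when out, 62 when fully in. Black collar round it, 52 across, top at 58.
- white (a joint): travel of the white push button, m: 0 = out (as found), 0.007 = fully in. Sprung: 1.5 N to start, 5 N fully in; it springs back when let go.
- white_top (a point): centre of the top face of the round white button (36 across, facing up); 69 above the bench when out, 62 when fully in (7 travel). Black collar round it, 52 across, top at 58.
- red (a joint): travel of the red stop button, m: 0 = out. Must stay out. Same size and spring as the white one.
- white_box: loose blue box with the white button, 72 x 72 x 46 high without the button, about 0.5 kg, not fastened down; origin at the centre of its underside, z up, the button on its top centre.
- green_box: loose blue box with the green button, 72 x 72 x 46 high without the button, about 0.5 kg, not fastened down; origin at the centre of its underside, z up, the button on its top centre.
- red_box: loose yellow box with the red button, 72 x 72 x 46 high without the button, about 0.5 kg, not fastened down; origin at the centre of its underside, z up, the button on its top centre.
- spool: aluminium solder spool standing on end, 60 across, 46 high (mm); loose, to be left alone; origin at its underside.
- jar: amber jar with black cap, 52 across, 55 high (mm); loose, to be left alone; origin at its underside.
- cup: blue ceramic cup, 70 across, 70 high (mm); loose, to be left alone; origin at its underside.
- driver: screwdriver with orange handle lying on the bench, 190 long (mm); loose, to be left alone; origin at its underside.
- meter: yellow handheld meter lying face up, 170 x 85 x 36 high (42 over its dial) (mm); loose, to be left alone; origin at its underside.
- tile: black square LED tile lying face up, 64 x 64 x 14 high (mm); loose, to be left alone; origin at its underside.

How it is judged:
By the outcome, as a careful person would: the job done as asked, in the order asked, and still so for the second after the job is handed in, while the arm keeps its last pose, push and grip.
It also fails if it takes over 48 s, if anything falls off the work surface, if the arm or the gripper's body presses on something with over 40 N, if the wrist force passes 120 N, or if a joint passes its speed limit or range.

## Working session

There is one attempt and no reset: what is moved stays moved. The work goes in short steps, Python scripts to look and compute and a shell command to move; the robot and the scene stay as the last step left them, time stands still between calls to the robot, and variables do not carry over. Pictures are saved under pics/ and viewed, about 8 in all and at most 12, crops included, and the job is handed in when it is done.

```bash
mkdir -p pics; ls
cat > h.py <<'E'
import numpy as np, cv2
from workcell import manip
def cast(cam,u,v,z):
    m=manip.camera_model(cam);K=np.array(m["intrinsics"],float);k1=m["k1"]
    R=np.array(m["R"]);t=np.array(m["t"])
    p=cv2.undistortPoints(np.array([[[u,v]]],float),K,np.array([k1,0,0,0.]))[0,0]
    d=R.T@np.array([p[0],p[1],1]);c=-R.T@t
    return c+d*(z-c[2])/d[2]
E
python3 - <<'E'
from h import *
for n in("top","side"):
    p,d=manip.camera(n);cv2.imwrite(f"pics/{n}0.png",p[:,:,::-1]);np.save(f"{n}0.npy",p);np.save(f"{n}0d.npy",d)
    m=manip.camera_model(n);print(n,m["k1"],-np.array(m["R"]).T@m["t"])
print(manip.get_obs())
E
```

```text
pics
top 0.015555687330386878 [ 0.34975653 -0.00948384  1.19878121]
side -0.03209284283567409 [-0.14167148  0.86407198  0.81689511]
{'clock': 0.1, 'joint_pos': array([ 1.10141274,  0.33280219, -0.06469646,  1.46087213,  0.02163238,
        1.34987911, -0.08849818]), 'joint_velocities': array([ 0.00021186, -0.00104613,  0.00041355, -0.00358722, -0.00085376,
       -0.00170023,  0.00056502]), 'tau': array([ 1.87872414e-03, -6.26746702e+01,  4.97021154e-02, -3.92429495e+01,
        1.63833308e-02,  6.93199152e-03, -6.33860486e-05]), 'position': array([ 0.26986069, -0.56331666,  0.1948925 ]), 'ee_rot': array([-0.59813885,  0.37719327, -0.3764048 ,  0.59856043]), 'ft_force': array([ 0.0213385 ,  0.1673687 , -0.10727635]), 'torque': array([-0.06834259, -0.00751499, -0.05232621]), 'grip_width': 0.9996014901118507}
```

View pics/top0.png

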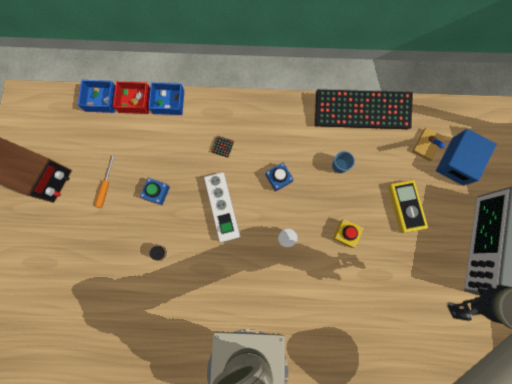

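View pics/side0.png

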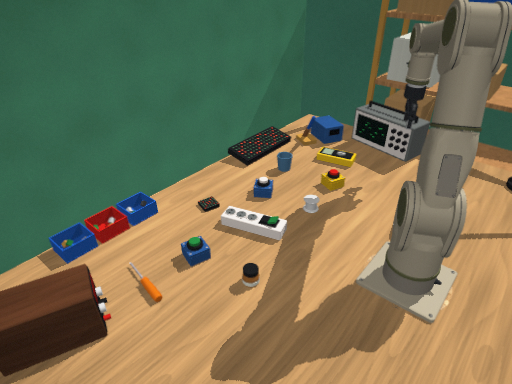

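The top view shows the green button at about (152,189), the white one at (280,175), the red one at (350,233) and the rocker's green half at (226,227), with the sockets above it at (214,180). The side view agrees, with green at (195,243), white at (263,181) and the rocker at (272,221). The tool's y axis is the one pointing down.

```bash
cat > meas.py <<'E'
from h import *
from scipy.spatial.transform import Rotation as Ro
def blob(im,lo,hi,c,r):
    hsv=cv2.cvtColor(im,cv2.COLOR_RGB2HSV);m=cv2.inRange(hsv,lo,hi)
    w=np.zeros_like(m);cv2.circle(w,c,r,255,-1);m&=w
    n,l,s,ce=cv2.connectedComponentsWithStats(m);i=1+np.argmax(s[1:,4]);return ce[i],s[i]
G=((45,80,40),(85,255,255));W=((0,0,150),(179,60,255))
E
python3 - <<'E'
from meas import *
t=np.load("top0.npy");s=np.load("side0.npy")
for nm,col,z,ct,cs,r in(("green",G,.069,(152,189),(195,243),14),("white",W,.069,(280,175),(263,181),12),("rock",G,.058,(226,227),(272,221),13)):
    for cam,im,c in(("top",t,ct),("side",s,cs)):
        ce,st=blob(im,*col,c,r);print(nm,cam,ce.round(1),st[2:],cast(cam,*ce,z).round(4))
# strip body
hsv=cv2.cvtColor(t,cv2.COLOR_RGB2HSV);m=cv2.inRange(hsv,(0,0,170),(179,50,255));m[:,:195]=0;m[:,245:]=0;m[:165]=0;m[250:]=0
P=np.argwhere(m)[:,::-1].astype(np.float32);b=cv2.minAreaRect(P);print(b)
q=np.array([cast("top",*p,.042)[:2] for p in cv2.boxPoints(b)]);print(q.round(3),q.mean(0),np.linalg.norm(np.diff(q,axis=0),axis=1))
o=manip.get_obs();print(Ro.from_quat(o["ee_rot"]).as_matrix().round(3))
big=cv2.resize(t[160:250,130:300],None,fx=4.5,fy=4.5,interpolation=cv2.INTER_CUBIC);cv2.imwrite("pics/crop.png",big[:,:,::-1])
E
```

```text
green top [151.6 188.8] [ 13  13 122] [0.5656 0.341  0.069 ]
green side [194.1 241.4] [ 13  10 101] [0.5585 0.3483 0.069 ]
white top [279.8 173.7] [11 10 87] [ 0.6329 -0.0838  0.069 ]
white side [262.9 179.2] [ 9  6 42] [ 0.6284 -0.0774  0.069 ]
rock top [226.1 226.7] [ 12  12 105] [0.45   0.0878 0.058 ]
rock side [272.2 220.1] [11  9 66] [0.4453 0.0955 0.058 ]
((221.44119262695312, 206.76470947265625), (67.18236541748047, 21.3431339263916), 75.96376037597656)
[[0.619 0.178]
 [0.64  0.108]
 [0.42  0.042]
 [0.4   0.109]] [0.51981836 0.10890188] [0.07301662 0.22988575 0.07028485]
[[ 0.432 -0.001  0.902]
 [-0.902  0.001  0.432]
 [-0.001 -1.    -0.   ]]
```

View pics/crop.png

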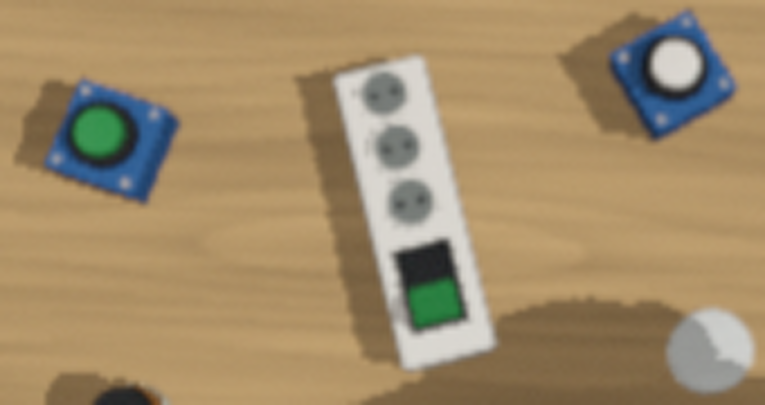

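The top-view points fit the given sizes: the strip measures 230 x 70 and the rocker point matches from both the outline and the green patch. The side-view centroids are shifted towards that camera because they include button walls, so I trust the top view.

Targets: rocker_on_end (.444,.087), green (.564,.342), white (.631,-.082). The first move is -.511 along tool x and +.438 along tool z, in three legs.

```bash
python3 -m pendant '{"offset":[[-0.2,0,0.17],[-0.42,0,0.36],[-0.64,0,0.55],[-0.85,0,0.73],[-0.85,0,0.73]],"turn":[[0,0,0],[0,0,0],[0,0,0],[0,0,0],[0,0,0]]}' 0 40
python3 -m pendant '{"offset":[[-0.2,0,0.17],[-0.42,0,0.36],[-0.64,0,0.55],[-0.85,0,0.73],[-0.85,0,0.73]],"turn":[[0,0,0],[0,0,0],[0,0,0],[0,0,0],[0,0,0]]}'
```

```text
clock: 0.72
position: [0.3297, -0.3432, 0.1953]
ee_rot: [-0.599, 0.375, -0.375, 0.6]
ft_force: [-0.4, -0.9, -0.6]
grip_width: 0.0
clock: 1.35
position: [0.3875, -0.1234, 0.1958]
ee_rot: [-0.6, 0.373, -0.373, 0.601]
ft_force: [0.9, -0.8, -0.5]
grip_width: -0.0
```

```bash
python3 -m pendant '{"offset":[[-0.2,0,0.18],[-0.42,0,0.36],[-0.62,0,0.55],[-0.815,0,0.72],[-0.815,0.1,0.72],[-0.815,0.3,0.72],[-0.815,0.5,0.72],[-0.815,0.5,0.72],[-0.815,0.5,0.72]],"turn":[[0,0.05,0],[0,0.1,0],[0,0.15,0],[0,0.21,0],[0,0.21,0],[0,0.21,0],[0,0.21,0],[0,0.21,0],[0,0.21,0]]}'
python3 - <<'E'
from meas import *
print(Ro.from_quat(manip.get_obs()["ee_rot"]).as_matrix().round(3), manip.get_obs()["joint_pos"].round(2))
a=manip.camera("top")[0][150:270,130:330];b=manip.camera("side")[0][150:270,180:380]
cv2.imwrite("pics/c1.png",np.vstack([cv2.resize(x,None,fx=2.5,fy=2.5,interpolation=cv2.INTER_CUBIC) for x in(a,b)])[:,:,::-1])
E
```

```text
clock: 2.48
position: [0.4455, 0.0863, 0.0973]
ee_rot: [-0.567, 0.422, -0.422, 0.568]
ft_force: [-0.1, -0.2, 0.9]
grip_width: -0.001
[[ 0.289  0.001  0.957]
 [-0.957  0.001  0.289]
 [-0.001 -1.     0.002]] [ 0.49  0.1  -0.8   1.98  0.08  1.09 -1.63]
```

View pics/c1.png

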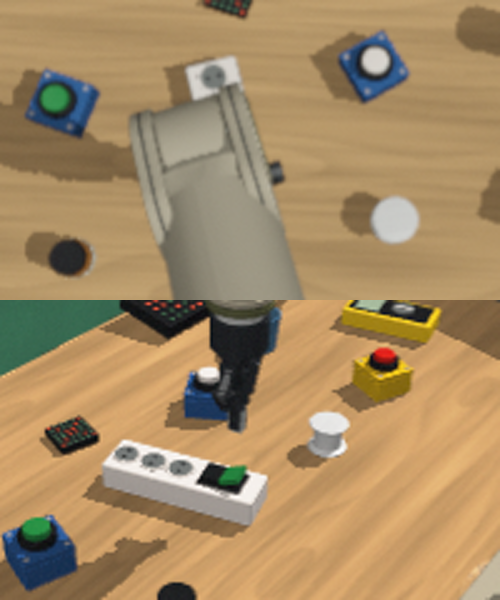

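The top crop has the tool hiding the rocker. In the side crop the tip at (237,428) is right above the green half at (233,475), so I press in small steps.

```bash
python3 -m pendant '{"offset":[[0,0.1,0],[0,0.17,0],[0,0.19,0],[0,0.21,0],[0,0.22,0],[0,0.23,0],[0,0.23,0]],"turn":[[0,0,0],[0,0,0],[0,0,0],[0,0,0],[0,0,0],[0,0,0],[0,0,0]]}'
```

```text
clock: 3.45
position: [0.4459, 0.0865, 0.0517]
ee_rot: [-0.567, 0.421, -0.422, 0.568]
ft_force: [-0.1, 0.2, -0.4]
grip_width: -0.0
```

```bash
python3 -m pendant '{"offset":[[0,0.01,0],[0,0.015,0],[0,0.015,0]],"turn":[[0,0,0],[0,0,0],[0,0,0]]}'
```

```text
clock: 3.82
position: [0.4459, 0.0865, 0.0486]
ee_rot: [-0.567, 0.421, -0.422, 0.568]
ft_force: [-1.4, -0.5, -0.2]
grip_width: -0.0
```

The tip is at 48.6 mm with no contact force, so I'll look before going on.

Run:
```python
from meas import *
b=manip.camera("side")[0][180:250,220:310]
cv2.imwrite("pics/c2.png",cv2.resize(b,None,fx=7,fy=7,interpolation=cv2.INTER_CUBIC)[:,:,::-1])
```

```text
(no output)
```

View pics/c2.png

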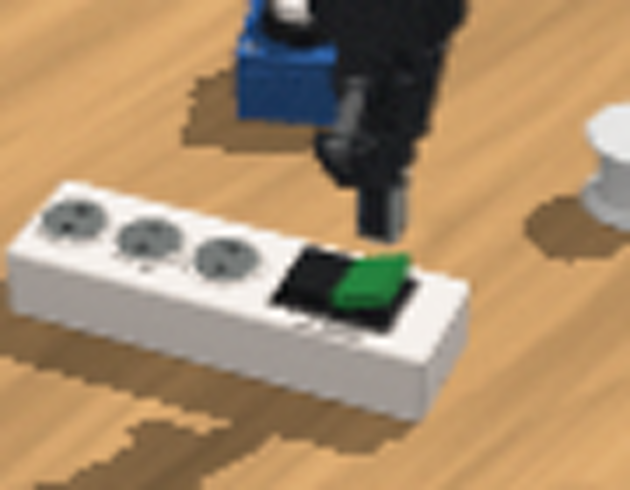

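Run:
```python
from meas import *
def proj(cam,X):
    m=manip.camera_model(cam);R=np.array(m["R"]);t=np.array(m["t"])
    return cv2.projectPoints(np.array([X],float),cv2.Rodrigues(R)[0],t,np.array(m["intrinsics"],float),np.array([m["k1"],0,0,0.]))[0].ravel().round(1)
for X in([.4459,.0865,.0486],[.4455,.0863,.0973],[.4459,.0865,.06]): print(X,[proj(c,X) for c in("side","top")])
for z in(.0486,.06,.07,.08): print(z,cast("side",274,214.5,z).round(4),cast("side",274.8,201.2,z+.0487).round(4))
d=np.load("side0d.npy");d2=np.load("top0d.npy")
for cam,D,px in(("side",d,[(272,220),(194,240),(263,179),(250,215)]),("top",d2,[(226,227),(152,189),(280,174),(214,190),(190,210),(180,150)])):
    m=manip.camera_model(cam);R=np.array(m["R"]);t=np.array(m["t"]);K=np.array(m["intrinsics"],float)
    for u,v in px:
        p=cv2.undistortPoints(np.array([[[u,v]]],float),K,np.array([m["k1"],0,0,0.]))[0,0]
        print(cam,u,v,(R.T@(np.array([p[0],p[1],1])*D[v,u]-t)).round(4))
# tip depth now
D=manip.camera("side")[1];print(D[205:222:2,268:282:2].round(3))
```

```text
[0.4459, 0.0865, 0.0486] [array([273.6, 220.9]), array([226.6, 228.2])]
[0.4455, 0.0863, 0.0973] [array([274. , 209.6]), array([225.5, 227. ])]
[0.4459, 0.0865, 0.06] [array([273.7, 218.3]), array([226.4, 227.9])]
0.0486 [0.4673 0.0568 0.0486] [0.4738 0.0456 0.0973]
0.06 [0.4583 0.0688 0.06  ] [0.464  0.0585 0.1087]
0.07 [0.4504 0.0793 0.07  ] [0.4555 0.0699 0.1187]
0.08 [0.4425 0.0898 0.08  ] [0.4469 0.0813 0.1287]
side 272 220 [0.4483 0.0927 0.0551]
side 194 240 [0.5684 0.3407 0.0641]
side 263 179 [ 0.6342 -0.0849  0.064 ]
side 250 215 [0.5357 0.1081 0.0432]
top 226 227 [0.4489 0.088  0.0584]
top 152 189 [0.5649 0.3394 0.0692]
top 280 174 [ 0.6329 -0.0849  0.0643]
top 214 190 [0.5738 0.1365 0.0446]
top 190 210 [0.5082 0.2211 0.0019]
top 180 150 [ 0.7255  0.274  -0.0017]
[[1.155 1.147 1.138 1.148 1.171 1.199 1.402]
 [1.389 1.391 1.191 1.152 1.188 1.201 1.388]
 [1.371 1.38  1.19  1.189 1.195 1.21  1.382]
 [1.366 1.369 1.195 1.194 1.202 1.368 1.37 ]
 [1.356 1.358 1.2   1.198 1.2   1.357 1.355]
 [1.344 1.344 1.349 1.35  1.343 1.342 1.348]
 [1.252 1.249 1.251 1.244 1.235 1.237 1.331]
 [1.246 1.239 1.231 1.229 1.226 1.249 1.256]
 [1.231 1.227 1.22  1.213 1.226 1.239 1.252]]
```

Run:
```python
from meas import *
m=manip.camera_model("side");R=np.array(m["R"]);t=np.array(m["t"]);K=np.array(m["intrinsics"],float)
im,D=manip.camera("side")
for v in range(198,216,2):
    for u in(272,274,276):
        p=cv2.undistortPoints(np.array([[[u,v]]],float),K,np.array([m["k1"],0,0,0.]))[0,0]
        print(u,v,(R.T@(np.array([p[0],p[1],1])*D[v,u]-t)).round(3),end=' ')
    print()
o=manip.get_obs();print(o["position"],o["grip_width"],o["joint_pos"].round(3))
```

```text
272 198 [0.439 0.107 0.159] 274 198 [0.43  0.108 0.163] 276 198 [0.428 0.1   0.16 ] 
272 200 [0.416 0.137 0.177] 274 200 [0.436 0.1   0.148] 276 200 [0.428 0.1   0.152] 
272 202 [0.413 0.141 0.173] 274 202 [0.422 0.118 0.157] 276 202 [0.429 0.098 0.143] 
272 204 [0.417 0.136 0.161] 274 204 [0.424 0.115 0.146] 276 204 [0.429 0.098 0.134] 
272 206 [0.434 0.113 0.133] 274 206 [0.421 0.119 0.142] 276 206 [0.431 0.095 0.124] 
272 208 [0.443 0.101 0.113] 274 208 [0.438 0.097 0.113] 276 208 [0.434 0.091 0.112] 
272 210 [0.443 0.101 0.105] 274 210 [0.439 0.096 0.104] 276 210 [0.434 0.09  0.103] 
272 212 [0.444 0.1   0.096] 274 212 [0.437 0.098 0.098] 276 212 [0.434 0.091 0.095] 
272 214 [0.513 0.009 0.001] 274 214 [0.439 0.095 0.087] 276 214 [0.433 0.091 0.087] 
[0.44597667 0.08656212 0.04870119] 0.0008205782002988177 [ 0.46   0.179 -0.795  2.031  0.153  0.986 -1.689]
```

The depth picture puts the real finger tip at z≈0.085 with its xy as planned. The reported TCP is therefore about 35 mm lower than the tip, so I'll find contact by force instead.

```bash
python3 -m pendant '{"offset":[[0,0.05,0],[0,0.09,0],[0,0.1,0],[0,0.1,0]],"turn":[[0,0,0],[0,0,0],[0,0,0],[0,0,0]]}'
python3 -m pendant '{"offset":[[0,0.01,0],[0,0.02,0],[0,0.03,0]],"turn":[[0,0,0],[0,0,0],[0,0,0]]}'
```

```text
clock: 4.47
position: [0.4458, 0.0866, 0.0285]
ee_rot: [-0.567, 0.421, -0.422, 0.568]
ft_force: [-0.4, 0.4, 0.2]
grip_width: -0.001
clock: 4.85
position: [0.4458, 0.0866, 0.0224]
ee_rot: [-0.567, 0.421, -0.422, 0.568]
ft_force: [-1.7, -0.6, 3.2]
grip_width: 0.002
```

Contact at 3.2 N, as expected for the rocker.

```bash
python3 -m pendant '{"offset":[[0,0.01,0],[0,0.02,0],[0,0.025,0]],"turn":[[0,0,0],[0,0,0],[0,0,0]]}'
python3 -m pendant '{"offset":[[0,0.005,0],[0,0.01,0],[0,0.01,0]],"turn":[[0,0,0],[0,0,0],[0,0,0]]}'
```

```text
clock: 5.22
position: [0.4457, 0.0866, 0.0172]
ee_rot: [-0.567, 0.421, -0.422, 0.568]
ft_force: [-1.3, -1.2, 2.5]
grip_width: 0.001
clock: 5.6
position: [0.4458, 0.0865, 0.0162]
ee_rot: [-0.567, 0.421, -0.422, 0.568]
ft_force: [-8.8, -1.7, 22.2]
grip_width: 0.0
```

There is a hard stop at 22 N after about 7 mm of travel, so the rocker is on. Next I lift and go to green.

```bash
python3 -m pendant '{"offset":[[0,-0.1,0],[0,-0.35,0],[-0.1,-0.4,0.09],[-0.3,-0.4,0.27],[-0.53,-0.4,0.48],[-0.76,-0.4,0.69],[-0.97,-0.4,0.88],[-1.0,-0.4,0.9],[-1.0,-0.4,0.9]],"turn":[[0,0,0],[0,0,0],[0,0,0],[0,0,0],[0,0,0],[0,0,0],[0,0,0],[0,0,0],[0,0,0]]}'
python3 - <<'E'
from meas import *
o=manip.get_obs();R=Ro.from_quat(o["ee_rot"]).as_matrix();print(R.T@(np.array([.565,.340,o["position"][2]])-o["position"])/.2, o["joint_pos"].round(2))
a=manip.camera("top")[0][150:270,120:320];b=manip.camera("side")[0][170:270,170:330]
cv2.imwrite("pics/c3.png",np.vstack([cv2.resize(x,(560,h),interpolation=cv2.INTER_CUBIC) for x,h in((a,250),(b,350))])[:,:,::-1])
E
```

```text
clock: 6.72
position: [0.5598, 0.3302, 0.0958]
ee_rot: [-0.568, 0.421, -0.422, 0.568]
ft_force: [-0.3, -1.0, 0.3]
grip_width: -0.002
[-3.94958226e-02  1.93808861e-05  3.89725253e-02] [-0.03  0.58 -0.8   1.48  0.43  1.26 -2.16]
```

View pics/c3.png

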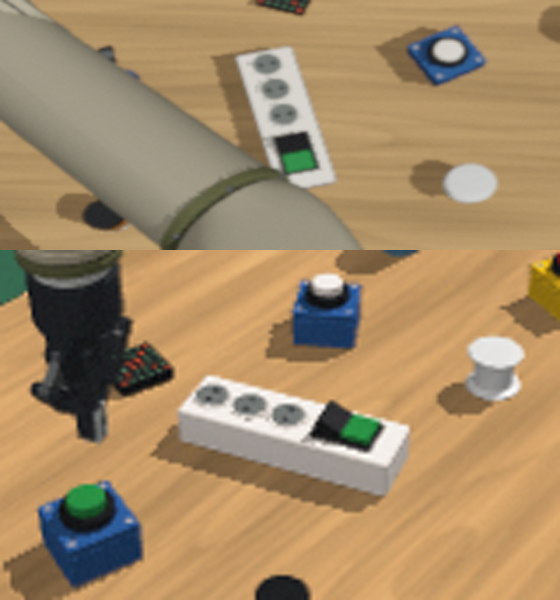

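The side crop shows the rocker flipped: black half up, green half level at (360,430). The strip and boxes haven't moved. Now I centre over green and go down.

```bash
python3 -m pendant '{"offset":[[-0.04,0,0.04],[-0.04,0.1,0.04],[-0.04,0.22,0.04],[-0.04,0.27,0.04],[-0.04,0.27,0.04]],"turn":[[0,0,0],[0,0,0],[0,0,0],[0,0,0],[0,0,0]]}'
python3 -m pendant '{"offset":[[0,0.015,0],[0,0.03,0],[0,0.045,0],[0,0.055,0],[0,0.055,0]],"turn":[[0,0,0],[0,0,0],[0,0,0],[0,0,0],[0,0,0]]}'
```

```text
clock: 7.45
position: [0.5654, 0.3378, 0.0413]
ee_rot: [0.568, -0.422, 0.423, -0.567]
ft_force: [-0.9, -0.6, -0.0]
grip_width: -0.003
clock: 8.07
position: [0.5655, 0.3378, 0.0304]
ee_rot: [0.568, -0.421, 0.423, -0.567]
ft_force: [0.3, 0.9, 0.9]
grip_width: -0.003
```

```bash
python3 -m pendant '{"offset":[[0,0.01,0],[0,0.015,0],[0,0.015,0]],"turn":[[0,0,0],[0,0,0],[0,0,0]]}'
python3 -m pendant '{"offset":[[0,0.005,0],[0,0.01,0],[0,0.01,0]],"turn":[[0,0,0],[0,0,0],[0,0,0]]}'
```

```text
clock: 8.45
position: [0.5655, 0.3378, 0.0273]
ee_rot: [0.568, -0.422, 0.423, -0.567]
ft_force: [0.9, 0.4, 0.9]
grip_width: 0.003
clock: 8.82
position: [0.5656, 0.3379, 0.0264]
ee_rot: [0.568, -0.421, 0.423, -0.567]
ft_force: [-3.5, -2.9, 12.7]
grip_width: 0.002
```

Green bottomed out at 12.7 N, at the height expected from the rocker offset. Lift and go towards white.

```bash
python3 -m pendant '{"offset":[[0,-0.1,0],[0,-0.35,0],[0.15,-0.4,-0.02],[0.38,-0.4,-0.05],[0.61,-0.4,-0.08],[0.84,-0.4,-0.11],[1.0,-0.4,-0.14],[1.0,-0.4,-0.14]],"turn":[[0,0,0],[0,0,0],[0,0,0],[0,0,0],[0,0,0],[0,0,0],[0,0,0],[0,0,0]]}'
python3 -m pendant '{"offset":[[0.23,0,-0.03],[0.46,0,-0.06],[0.69,0,-0.09],[0.9,0,-0.12],[1.0,0,-0.14],[1.0,0,-0.14]],"turn":[[0,0,0],[0,0,0],[0,0,0],[0,0,0],[0,0,0],[0,0,0]]}'
python3 - <<'E'
from meas import *
o=manip.get_obs();R=Ro.from_quat(o["ee_rot"]).as_matrix();print(R.T@(np.array([.632,-.084,o["position"][2]])-o["position"])/.2, o["joint_pos"].round(2))
t=manip.camera("top")[0];s,sd=manip.camera("side")
for c,im,ct in(("top",t,(152,189)),("side",s,(195,243))):
    ce,st=blob(im,*G,ct,14);print(c,ce.round(1),st[2:],cast(c,*ce,.062).round(4))
cv2.imwrite("pics/c4.png",np.vstack([cv2.resize(x,(560,h),interpolation=cv2.INTER_CUBIC) for x,h in((t[150:240,130:330],250),(s[170:270,170:330],350))])[:,:,::-1])
E
```

```text
clock: 9.82
position: [0.5972, 0.1348, 0.1074]
ee_rot: [0.567, -0.422, 0.425, -0.566]
ft_force: [0.8, 1.4, -0.2]
grip_width: -0.001
clock: 10.58
position: [0.627, -0.0651, 0.1083]
ee_rot: [0.566, -0.423, 0.425, -0.566]
ft_force: [0.4, 0.8, -0.1]
grip_width: -0.001
[ 0.09762535  0.00032865 -0.00266119] [ 0.58  0.5  -0.73  1.53  0.35  1.24 -1.49]
top [152. 189.] [ 11  13 111] [0.5662 0.3417 0.062 ]
side [194.2 242. ] [12  9 82] [0.5625 0.3453 0.062 ]
```

View pics/c4.png

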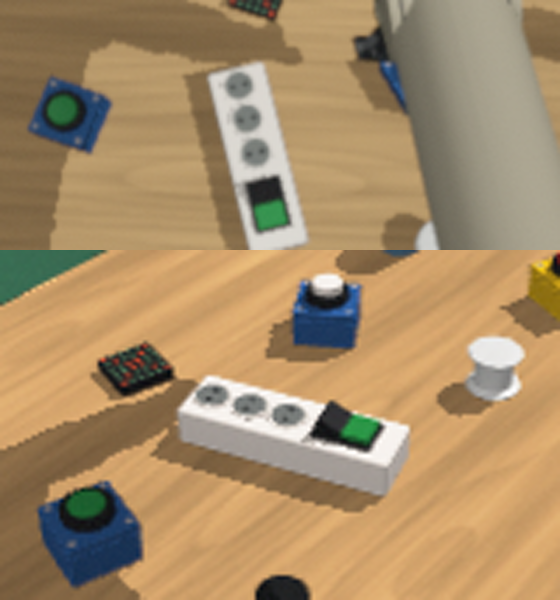

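Green is visibly in at (86,503) with its box in place, and the rocker is still on. Now white.

```bash
python3 -m pendant '{"offset":[[0.05,0,0],[0.1,0,0],[0.1,0.1,0],[0.1,0.22,0],[0.1,0.32,0],[0.1,0.35,0],[0.1,0.35,0]],"turn":[[0,0,0],[0,0,0],[0,0,0],[0,0,0],[0,0,0],[0,0,0],[0,0,0]]}'
python3 -m pendant '{"offset":[[0,0.01,0],[0,0.02,0],[0,0.03,0],[0,0.03,0]],"turn":[[0,0,0],[0,0,0],[0,0,0],[0,0,0]]}'
```

```text
clock: 11.55
position: [0.6326, -0.0814, 0.0382]
ee_rot: [0.567, -0.422, 0.424, -0.567]
ft_force: [0.1, 0.3, 0.5]
grip_width: -0.001
clock: 12.05
position: [0.6329, -0.0814, 0.0325]
ee_rot: [-0.567, 0.422, -0.424, 0.567]
ft_force: [0.6, 0.8, 1.6]
grip_width: -0.0
```

```bash
python3 -m pendant '{"offset":[[0,0.01,0],[0,0.02,0],[0,0.03,0],[0,0.03,0]],"turn":[[0,0,0],[0,0,0],[0,0,0],[0,0,0]]}'
python3 -m pendant '{"offset":[[0,0.005,0],[0,0.01,0],[0,0.01,0]],"turn":[[0,0,0],[0,0,0],[0,0,0]]}'
```

```text
clock: 12.55
position: [0.633, -0.0814, 0.0266]
ee_rot: [0.567, -0.422, 0.424, -0.567]
ft_force: [-2.3, -0.0, 4.6]
grip_width: 0.0
clock: 12.92
position: [0.6331, -0.0814, 0.0263]
ee_rot: [0.567, -0.421, 0.424, -0.567]
ft_force: [-8.8, 0.3, 19.1]
grip_width: 0.003
```

White is bottomed out at 19 N. I'll check that the hold is steady, compare the scene with the start, and hand in.

Run:
```python
from meas import *
for i in range(6): s=manip.camera("side")[0]
o=manip.get_obs();print(o["clock"],o["position"],o["ft_force"])
cv2.imwrite("pics/c5.png",cv2.resize(s[130:270,170:370],None,fx=3.5,fy=3.5,interpolation=cv2.INTER_CUBIC)[:,:,::-1])
```

```text
13.225 [ 0.63311363 -0.08141134  0.02626176] [-8.41183489  0.55817583 18.49662066]
```

View pics/c5.png

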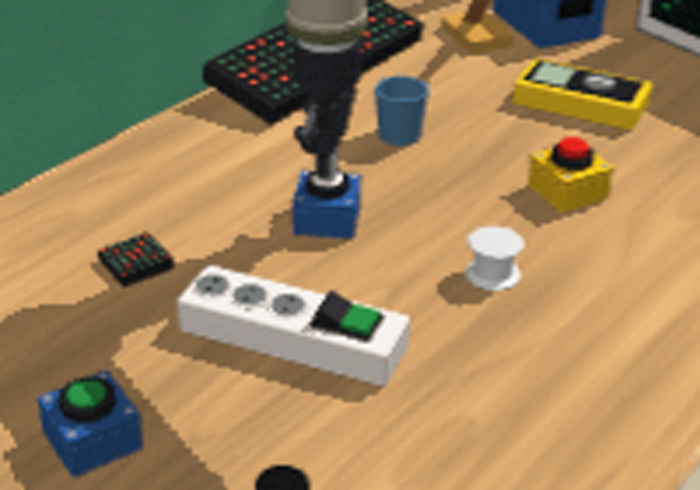

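The fingers hold white down at (327,180) with its box unmoved. The rocker is on at (360,320), green is in at (86,395), and red is out and untouched.

```bash
python3 -c "from workcell import manip; print(manip.hand_in())"
```

```text
the job is handed in; nothing more can be done
None
```

The lamp test is done and handed in at about 13 s of the 48 s allowed, with the arm still holding the white button down. The hand-in gave no verdict.

| Step | Stop force | Last check |
|---|---|---|
| Rocker on | 22 N, after about 7 mm of travel | Camera shows the green half level and the black half up |
| Green in | 12.7 N | Camera shows it still in after the fingers left; box in place |
| White held | 19 N | Still 18.5 N after 0.3 s more; box in place |

- **Other objects:** In the last picture the red button is out, and the things in view look to be where they started. The jar was only partly in view and the screwdriver was outside that crop.
- **What disagreed:** The reported tool position was about 35 mm lower than the real finger tips. My first press on the rocker therefore stopped short in the air with no force. I spotted this in the depth image and used contact force to set the heights from then on.
- **Smaller disagreement:** Side-camera button positions differed from the top camera by 8–10 mm because the button walls showed in the side view. I used the top view and the depth readings instead.

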